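Fit the U-bolt clamp over an e-bike frame tube

ROBOT

A 6-joint arm with a two-finger parallel gripper is mounted at the origin on the work surface. World frame = base frame: x ahead of the robot, y to its left, z up, the work surface at z = 0. Lengths are in m, angles in rad, forces in N, time in s.
With the tool pointing down it reaches from about 0.25 to 0.725 m from the base axis. Payload 4 kg.
Tool frame: the origin (TCP) lies midway between the tips of the shut fingers; the grasp point (between the pads) lies 19 mm behind it; z points along the fingers, y is the line along which they close (so a half turn about z gives the same grasp; the last joint's range is limited). The gripper opens to 85 mm and grips with 20 to 120 N. Pads are 22 mm wide; open, the fingers measure 114 mm over their backs; the gripper's body (76 mm by 85 mm) begins 54 mm behind the grasp point. The pads swing forward as they close: fully open they stand 13 mm farther back than shut.
Start: joints at [-1.264, 0.241, 0.005, 1.335, 0, 1.571], TCP at [0.151, -0.477, 0.211] pointing down, gripper open.
Joint ranges: [-2.72, 2.72], [-1.05, 1.87], [-1.09, 1.28], [-1.99, 2.15], [-1.42, 1.44], [-3.14, 3.14]. Speed limits (rad/s): [2.79, 2.79, 3.14, 3.14, 3.14, 3.14].

INTERFACE

Orientations are given as a unit quaternion [x, y, z, w].
In Python, from workcell import get_obs, camera, job_done, silhouettes gives the robot as it stands. The module is installed in compiled form; this text tells all that it offers.
- The arm moves only by the tool drive_tool, never from a script. Its argument "increments" is a list of rows, each a list of 3 entries, a list of its own where there are three numbers: the shift along the world's x, y, z in mm, then the turn, a rotation vector about the world's x, y, z in degrees, then the opening, from 0 (shut) to 1 (fully open). A call has 1 to 8 rows; each row shifts and turns the commanded pose from where the row before left it; what a row does not reach is not made up. A row lasts 1/12 s, in which the tool goes at most 41.7 mm and 7.16 degrees, less where a joint would pass 70% of its speed; a pose out of reach is approached as far as the arm can. A call is refused whole if a number of a shift passes 41.7 or a number of a turn 7.16, either way. A call with a gripper value outside its range is refused whole. The fingers move at their own pace and stop on an object; the grip force is fixed at half the most. Time passes only in rows, so rows that do not move let the fingers close. It gives the time, the measured TCP pose, the force, the opening and the grip force at its end, in the units of the state.
- get_obs(): the state, without advancing time (a new reading comes with each control period).
- camera(name): name is "side" or "top" or "wrist"; returns a dict with "image" (400x640x3 uint8, red, green, blue), "K" (3x3 intrinsics, pixels), "view" (4x4, takes a point from world to camera coordinates). Camera axes: x right, y down, z forward; pixel columns grow to the right and rows downward; lengths in m; the calibration is good to about 2 mm. A picture is of the moment at which its call begins. There is no depth.
- job_done(): hands the job in; it is judged then, once.
Trained networks look in a picture, given as the dict that the camera call returned (one of the last four; its "shot" number tells which), for a name from the list of things; names that differ only in an ending like _2 or _b are one class to them, and where a whole thing is asked for, a point or a joint stands for the part that bears it (a point fixed in the world has none). Each returns a list of dicts, best first, with "conf" (0 to 1); they miss things now and then, are a little off and sometimes report something else, mostly with a low value. They report only what shows in the picture. A call takes as long as a camera call. They do not tell look-alikes from the thing itself.
- silhouettes(query, picture): "region" (400x640 bool, what is visible of it) and "bbox" ([left, top, right, bottom] in pixels, round what is visible of it).
The state is a dict: "clock": time; "joint_pos": joint angles; "joint_vel": joint speeds; "tau": joint torques, N m; "eef_pos": TCP position; "tool_rot": TCP orientation; "ft_force": force on the tool from outside, world axes, zero at the start; "ft_torque": the same for the moment, N m; "grip_width": finger opening in m; "grasp_force": force on a finger pad.
Only numpy, scipy, OpenCV 4.12 (cv2) and the standard library are available. Lean on these libraries where they do the work, as an engineer would, in place of code of your own. Each camera call takes 0.05 s, during which the arm holds its last target. There are 200 camera calls.

TASK

Take the orange-headed U-bolt clamp from the black rack, straddle it over the blue frame tube in the jig and feed both legs through the two holes of the sliding plate below, feeling gently along the tube for the holes. Then press it fully home, until the bow sits down on the tube, and let go. Never load the jig with more than about 40 newtons, leave the grey-headed clamp in the rack and do not disturb the other things.

Things in the scene. Friction and masses are not known exactly. Their poses are not given: they have to be found in the camera images.
- clamp: Orange-headed U-bolt clamp, about 0.15 kg: 8 mm steel rod bent to a U, two straight legs 48 mm apart (centres), with round tips, pointing down. Origin midway between the leg tips, at tip level; z up, legs at y = +24 and -24 mm, x the thin direction (along the tube once fitted). Starts standing in the rack, tips 10 mm above the table, 30 mm deep in roomy 11.5 mm pockets.
- clamp_head (a point): Centre of the clamp's orange block head, 82 mm above the leg tips; axes as the clamp's. The head is 18 mm (x) by 44 mm (y), from 66 to 98 mm above the tips; pinch it from above on its two 44 mm wide faces (18 mm apart).
- clamp_bow (a point): Underside of the clamp's half-round bow, 64 mm above the leg tips: the spot that must come to rest on top of the tube. Room between the legs: 40 mm. The clamp fits either way round.
- spare: Same clamp with a grey head, standing in the other place of the rack; leave it there.
- rack: Black plastic rack fixed to the table, 60 mm (x; 84 mm with its low feet) by 180 mm (y) by 40 mm high, clamp places at y = +45 and -45 mm. Origin at the centre of its underside. Which clamp stands in which place varies.
- stand: The jig, rigid and fixed to the table. Origin at the centre of its underside, x along the blue tube, z up. Base 210 x 120 x 10 mm. Tube 36 mm in diameter, 220 mm long, axis 68 mm above the table, held by two black end blocks (from 75 to 101 mm either side of the middle, 66 mm high). Plate and lock bar lie below the tube.
- tube_top (a point): Point on top of the blue tube at mid length, 86 mm above the table; x along the tube, z up. With the clamp's bow resting on the tube the leg tips are 22 mm above the table.
- plate_mid (a point): Middle of the plate's travel, at its top face 44 mm above the table (underside 34 mm); axes as the jig. Aluminium plate 70 x 96 x 10 mm with two chamfered 10.5 mm holes at y = +24 and -24 mm, one each side of the tube. The plate (so both holes) stands anywhere from x = -14 to +14 mm of this point: not measured, to be seen or felt. It slides in x only, against 12 N.
- bar_mid (a point): Fixed point at the start height of the red lock bar's top, 30 mm above the table, under the plate. Once through the plate the legs meet the bar and must push it down the last 8 mm against a steady friction of about 10 N; it stays where pushed. The bar travels along with the plate.
- cell_a: white battery cell standing on end, 18 mm diameter, 64 mm tall; bystander, leave alone. Origin at the centre of its underside.
- cell_b: bare steel battery cell standing on end, 18 mm diameter, 64 mm tall; bystander, leave alone. Origin at the centre of its underside.
- cell_c: white battery cell standing on end, 18 mm diameter, 64 mm tall; bystander, leave alone. Origin at the centre of its underside.
- tape: yellow tape roll lying flat, 96 mm outside diameter, 24 mm high; bystander, leave alone. Origin at the centre of its underside.
- driver: screwdriver lying flat; bystander, leave alone. Origin on its long axis.
- glue: white glue bottle with red cap, 44 mm diameter, 120 mm tall; bystander, leave alone. Origin at the centre of its underside.
- nutbowl: small steel bowl, 80 mm across, 30 mm high; bystander, leave alone. Origin at the centre of its underside.
Things that resemble listed ones, but are neither listed nor needed, are in the scene too. Leave any pink or yellow look-alike of the spare alone.

How it is judged:
On the way, in this order (a step that is already met when the one before it is completed fails the run):
1. the orange-headed clamp is lifted out of the rack (height (world z) of clamp above 0.055 m), for 0.1 s.
2. the clamp straddles the tube, upright, with both legs through the plate's holes (tips below its underside) (x of clamp in the frame of stand between -0.017 and 0.017 m and y of clamp in the frame of stand between -0.004 and 0.004 m and angle between the x axis of clamp and the x axis of stand, either way round below 0.1 rad and angle between clamp's own z axis and vertical below 0.08 rad and z of clamp in the frame of stand below 0.0325 m), for 0.05 s.
At the end, for the whole second after the job is handed in: The orange clamp stands upright (0.08 rad) across the tube (0.1 rad), both legs through the plate's holes, its bow within 2 mm of resting on the tube (tips under 24 mm above the table), at rest and released; the grey clamp still stands in the rack (x of clamp in the frame of stand between -0.017 and 0.017 m and y of clamp in the frame of stand between -0.004 and 0.004 m and angle between the x axis of clamp and the x axis of stand, either way round below 0.1 rad and angle between clamp's own z axis and vertical below 0.08 rad and z of clamp in the frame of stand below 0.024 m and linear speed of clamp below 0.02 m/s and horizontal distance between spare and rack below 0.055 m and height (world z) of spare below 0.02 m); the robot touches nothing.
It fails at once if the jig is loaded with more than 40 N (contact force between anything else and stand above 40 N).
It fails at once if the grey-headed clamp is taken out of its place (distance of spare from where it was at the start of the episode above 0.015 m).
It fails at once if a bystander is disturbed (moved over 25 mm) (distance of any of cell_a, cell_b, cell_c, tape, driver, glue, nutbowl from where it was at the start of the episode above 0.025 m).
It also fails if it takes over 61 s, if anything falls off the work surface, if the arm or the gripper's body presses on something with over 40 N, if the wrist force passes 120 N, or if a joint passes its speed limit or range.

## Working session

There is one attempt and no reset: what is moved stays moved. The work goes in short steps, Python scripts to look and compute and a tool call to move; the robot and the scene stay as the last step left them, time stands still between calls to the robot, and variables do not carry over. Pictures are saved under pics/ and viewed, at most 10 in all, crops included, and the job is handed in when it is done.

Besides the shell and the picture viewer there is one more tool, called after "Emit:" as name(argument=value, ...) on one line, values as JSON. drive_tool: Moves the arm, as the interface text tells. Its arguments: {"type":"object","properties":{"increments":{"type":"array"}},"required":["increments"]}

```bash
mkdir -p pics; cat > h.py <<'E'
import numpy as np, cv2
from workcell import *
def save(c,n,box=None,s=1):
    im=c["image"][:,:,::-1]
    if box: im=im[box[1]:box[3],box[0]:box[2]]
    cv2.imwrite("pics/"+n,cv2.resize(im,None,fx=s,fy=s,interpolation=cv2.INTER_CUBIC))
def ray(c,u,v,z):
    "world point on plane z seen at pixel"
    R=c["view"][:3,:3];t=c["view"][:3,3];o=-R.T@t
    d=R.T@np.linalg.inv(c["K"])@np.array([u,v,1.]);return o+d*(z-o[2])/d[2]
def proj(c,p):
    q=c["K"]@(c["view"]@np.append(p,1))[:3];return q[:2]/q[2]
E
python3 - <<'E'
from h import *
o=get_obs();print(o["clock"],o["eef_pos"],o["tool_rot"],o["grip_width"])
t=camera("top");s=camera("side")
im=np.vstack([t["image"],s["image"]])[:,:,::-1]
cv2.imwrite("pics/a.png",cv2.resize(im,(480,600),interpolation=cv2.INTER_AREA)) 
save(t,"t.png",s=1.25);save(s,"s.png",s=1.25)
for q in ["clamp","spare","rack","stand","clamp_head"]:
  for c,n in((t,"top"),(s,"side")):
    for r in silhouettes(q,c): print(q,n,r["bbox"],round(r["conf"],2),r["region"].sum())
for c in(t,s): print(c["K"],c["view"])
E
```

```text
0.0 [ 0.15078021 -0.47602081  0.20989847] [ 9.88260519e-01  1.52774543e-01 -1.63141448e-04 -1.02913629e-03] 0.08554001428571477
clamp top [378.0, 223.7, 401.7, 234.3] 0.66 157
clamp side [368.0, 170.3, 387.2, 197.2] 0.5 262
spare top [343.6, 263.5, 362.3, 281.0] 0.73 182
spare top [347.7, 184.7, 361.4, 199.8] 0.64 173
spare top [339.8, 223.9, 364.9, 234.5] 0.46 163
spare side [351.0, 181.5, 370.2, 209.8] 0.82 314
spare side [389.7, 197.2, 401.7, 242.3] 0.78 317
spare side [315.8, 171.4, 339.3, 206.5] 0.61 381
rack top [338.6, 216.9, 403.5, 252.4] 0.59 1828
rack side [337.8, 185.9, 398.6, 231.2] 0.84 1474
stand top [221.1, 165.4, 294.3, 251.6] 0.78 3475
stand side [232.5, 202.3, 316.3, 295.2] 0.68 3915
clamp_head top [378.6, 228.4, 399.1, 232.8] 0.67 159
clamp_head top [338.8, 218.9, 403.6, 251.4] 0.15 1767
clamp_head side [371.9, 169.5, 382.5, 191.7] 0.68 192
[[380.78253321   0.         319.35988902]
 [  0.         380.78253321 194.22263561]
 [  0.           0.           1.        ]] [[-0.01183704 -0.99991376  0.0056884  -0.01280764]
 [-0.97855264  0.01041377 -0.20573351  0.6237745 ]
 [ 0.20565653 -0.00800167 -0.97859152  0.93580466]
 [ 0.          0.          0.          1.        ]]
[[458.43918616   0.         318.46350303]
 [  0.         458.43918616 193.99816388]
 [  0.           0.           1.        ]] [[-0.78773419 -0.61573896  0.01844942  0.45374616]
 [-0.33135011  0.39827845 -0.8553253   0.28327479]
 [ 0.51930911 -0.6798822  -0.51776273  0.84084207]
 [ 0.          0.          0.          1.        ]]
```

View pics/t.png

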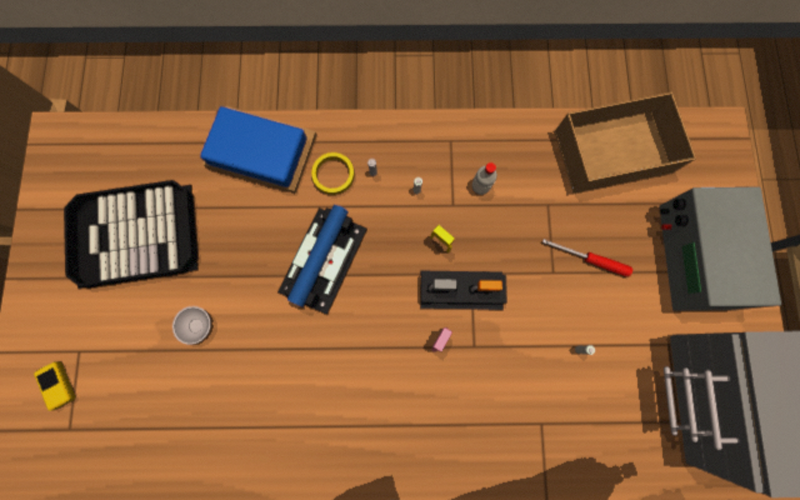

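View pics/s.png

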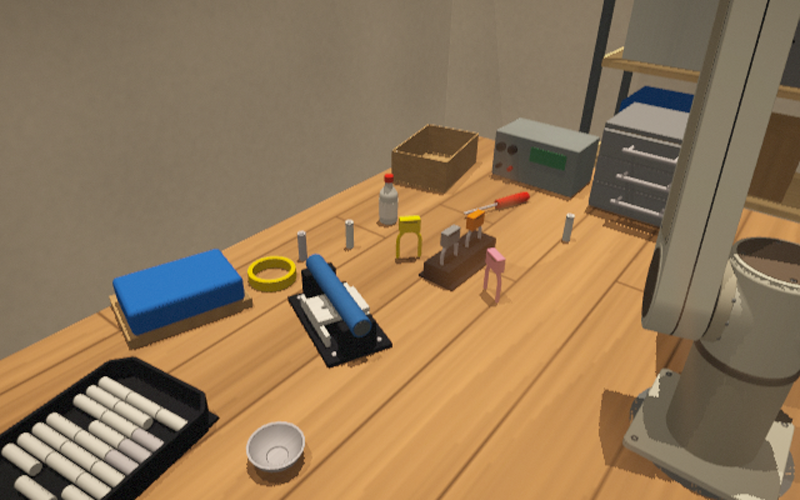

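Top view (pixels of the 1.25x picture): the orange clamp is at (490,285) and the grey spare at (445,285), both in the black rack at (463,289). The look-alikes are yellow at (442,238) and pink at (442,340), both free-standing. The one in the rack with the orange head fits the description. The jig is at (322,258) with its tube running from (340,210) to (297,300).

```bash
cat >> h.py <<'E'
from scipy.optimize import least_squares
def tri(obs):
    "triangulate [(cam,uv),...]"
    p0=ray(obs[0][0],*obs[0][1],0.08)
    return least_squares(lambda p:np.concatenate([proj(c,p)-np.array(uv) for c,uv in obs]),p0)
def mask(c,kind,box=None):
    hsv=cv2.cvtColor(c["image"],cv2.COLOR_RGB2HSV);h,s,v=cv2.split(hsv)
    m={"orange":(h>8)&(h<20)&(s>215)&(v>120),"blue":(h>100)&(h<120)&(s>120)}[kind]
    if box is not None:
        b=np.zeros_like(m);x0,y0,x1,y1=[int(k) for k in box];b[y0:y1,x0:x1]=1;m=m&b
    return m
E
python3 - <<'E'
from h import *
t=camera("top");s=camera("side");w=camera("wrist")
print(w["K"][0],np.linalg.inv(w["view"])) 
mt=mask(t,"orange",[370,215,410,240]);ms=mask(s,"orange",[365,160,395,205])
def cen(m): y,x=np.nonzero(m);return x.mean(),y.mean(),len(x),x.min(),x.max(),y.min(),y.max()
print(cen(mt),cen(ms))
a,b=cen(mt)[:2],cen(ms)[:2]
r=tri([(t,a),(s,b)]);print("head",r.x,r.cost)
# head dir in top
y,x=np.nonzero(mt);rc=cv2.minAreaRect(np.c_[x,y].astype(np.float32));print(rc)
bl=mask(t,"blue",[215,155,300,260]);y,x=np.nonzero(bl)
rc=cv2.minAreaRect(np.c_[x,y].astype(np.float32));print("tube",rc)
bx=cv2.boxPoints(rc)
for q in bx: print(q,ray(t,*q,0.068))
bs=mask(s,"blue",[235,195,305,275]);y2,x2=np.nonzero(bs)
# fit tube silhouette: compare projected axis cylinder mask moments
def cyl(p):
    c=np.array([p[0],p[1],.068]);u=np.array([np.cos(p[2]),np.sin(p[2]),0]);v=np.array([-u[1],u[0],0])
    th=np.linspace(0,2*np.pi,40)
    return np.array([c+e*.110*u+.018*(np.cos(k)*v+np.sin(k)*np.array([0,0,1])) for e in(-1,1) for k in th])
def res(p):
    out=[]
    for c,(xx,yy) in((t,(x,y)),(s,(x2,y2))):
        P=np.array([proj(c,k) for k in cyl(p)]).astype(np.float32)
        for ang in np.arange(0,np.pi,np.pi/12):
            d=np.array([np.cos(ang),np.sin(ang)]);A=P@d;B=np.c_[xx,yy]@d
            out+=[A.max()-B.max(),A.min()-B.min()]
    return out
c0=ray(t,*rc[0],0.08)
f=least_squares(res,[c0[0],c0[1],-0.4],loss="soft_l1");print("stand",f.x,f.cost,np.round(res(f.x),1))
im=np.hstack([cv2.resize(t["image"][160:260,215:415],None,fx=4,fy=4,interpolation=2)])
cv2.imwrite("pics/c.png",im[:,:,::-1]);save(w,"w.png")
E
```

```text
[278.4592637    0.         321.81513959] [[ 3.01947096e-01 -9.05154694e-01 -2.99203829e-01  2.27427419e-01]
 [-9.53324548e-01 -2.86857201e-01 -9.42616179e-02 -4.53800155e-01]
 [-5.07427139e-04  3.13700377e-01 -9.49521888e-01  3.73597700e-01]
 [ 0.00000000e+00  0.00000000e+00  0.00000000e+00  1.00000000e+00]]
(np.float64(391.77777777777777), np.float64(228.0793650793651), 63, np.int64(383), np.int64(401), np.int64(225), np.int64(231)) (np.float64(380.0), np.float64(171.48), 50, np.int64(374), np.int64(386), np.int64(168), np.int64(178))
head [ 0.52837289 -0.19795772  0.102943  ] 0.07073171568483538
((392.0, 228.0), (18.0, 6.0), 0.0)
tube ((254.30572509765625, 203.91334533691406), (15.337156295776367, 84.57481384277344), 26.16156768798828)
[228.77808 238.48749] [0.50989645 0.21288449 0.068     ]
[266.06744 162.577  ] [0.71059262 0.12115279 0.068     ]
[279.83337 169.3392 ] [0.69154905 0.08432576 0.068     ]
[242.544  245.2497] [0.49232576 0.1772633  0.068     ]
stand [ 0.59841582  0.15080395 -0.41023753] 33.836011246452244 [ 1.6 -0.8  0.6  0.4  1.4 -1.3  2.4 -2.3  2.4 -2.1  2.3 -1.9  2.1 -1.6
  1.4 -0.4  1.8 -0.2  2.3 -1.1  2.3 -1.3  1.9 -1.4  1.4 -1.3  1.6 -0.8
  1.1 -0.8  0.7 -1.2  0.4 -1.1 -0.1 -1.2 -0.9 -1.5 -1.1 -1.1 -1.4 -0.9
 -1.5 -1.   0.9 -1.7  1.1 -1.5]
```

View pics/c.png

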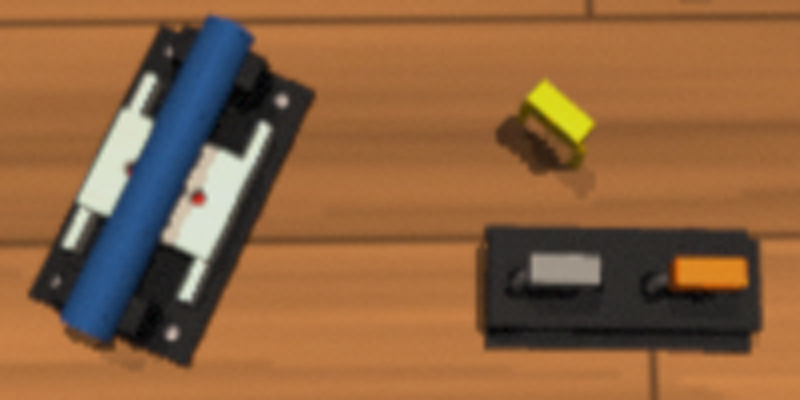

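The crop confirms the orange head in the right-hand rack place at full-image pixel (392,228), with grey at (356,228). One red-backed plate hole shows at about (264.5,209.5), and the other is half hidden at (247.5,202.5). Now I'll move above the clamp.

Emit:
drive_tool(increments=[[[26,20,0],[0,0,5.2],1],[[26,20,0],[0,0,5.2],1],[[26,20,0],[0,0,5.2],1],[[26,20,0],[0,0,5.2],1],[[26,20,0],[0,0,5.2],1],[[26,20,0],[0,0,5.2],1],[[26,20,0],[0,0,5.2],1],[[26,20,0],[0,0,5.2],1]])

```text
clock: 1.42
eef_pos: [0.3601, -0.3155, 0.211]
tool_rot: [0.868, 0.496, 0.0, 0.0]
ft_force: [0.3, -0.3, -0.2]
grip_width: 0.0855
grasp_force: 0.0
```

Emit:
drive_tool(increments=[[[26,20,0],[0,0,5.2],1],[[26,20,0],[0,0,5.2],1],[[26,20,0],[0,0,5.2],1],[[26,20,0],[0,0,5.2],1],[[26,19,0],[0,0,5.2],1],[[26,19,0],[0,0,5.2],1],[[0,0,0],[0,0,0],1]])

```text
clock: 2.0
eef_pos: [0.5192, -0.1952, 0.2103]
tool_rot: [0.702, 0.712, 0.001, 0.0]
ft_force: [0.1, -0.7, 0.4]
grip_width: 0.0854
grasp_force: 0.0
```

```bash
cat >> h.py <<'E'
def st():
    o=get_obs();q=o["tool_rot"];from scipy.spatial.transform import Rotation as R
    M=R.from_quat(q).as_matrix();print("clk %.2f"%o["clock"],np.round(o["eef_pos"],4),"ydir",round(np.degrees(np.arctan2(M[1,1],M[0,1])),2),"z",np.round(M[:,2],4),"F",np.round(o["ft_force"],1),"T",np.round(o["ft_torque"],2),"w %.4f g %.0f"%(o["grip_width"],o["grasp_force"]),"j",np.round(o["joint_pos"],2))
E
python3 - <<'E'
from h import *
st();w=camera("wrist");save(w,"w1.png")
for q in("clamp_head","clamp","spare","rack","stand"):
  for r in silhouettes(q,w): print(q,r["bbox"],round(r["conf"],2))
m=mask(w,"orange");n,l,s,c=cv2.connectedComponentsWithStats(m.astype(np.uint8));print([(s[i],c[i]) for i in range(1,n) if s[i][4]>100])
E
```

```text
clk 2.00 [ 0.5192 -0.1952  0.2103] ydir 0.86 z [ 0.0023  0.0013 -1.    ] F [ 0.1 -0.7  0.4] T [-0.07  0.03 -0.02] w 0.0854 g 0 j [-0.36  0.35  0.15  1.37  0.    1.19]
clamp_head [320.1, 160.3, 339.4, 222.3] 0.91
clamp [319.9, 160.5, 339.3, 217.9] 0.72
spare [326.8, 76.8, 348.2, 130.4] 0.84
spare [194.4, 71.8, 266.3, 113.6] 0.6
spare [348.4, 270.4, 399.6, 343.2] 0.25
rack [296.0, 60.4, 368.3, 216.9] 0.93
rack [513.1, 49.1, 572.8, 74.2] 0.45
[(array([321, 177,  19,  39, 139], dtype=int32), array([327.43165468, 185.11510791]))]
```

View pics/w1.png

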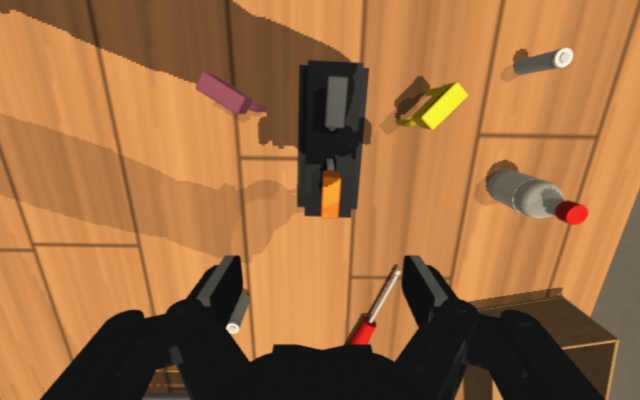

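The wrist view shows the orange head at (331,195) in the rack with grey beyond it at (338,103). Yellow is at (445,105) and pink at (222,92), and the gripper axis looks aligned. Next I'll refine the head's position.

```bash
python3 - <<'E'
from h import *
w=camera("wrist");t=camera("top");s=camera("side")
hsv=cv2.cvtColor(w["image"],cv2.COLOR_RGB2HSV)
m=(hsv[...,0]>5)&(hsv[...,0]<22)&(hsv[...,1]>170);b=np.zeros_like(m);b[165:222,318:343]=1;m&=b
y,x=np.nonzero(m)
print(len(x),x.min(),x.max(),y.min(),y.max())
for yy in range(y.min(),y.max()+1,3):
    k=x[y==yy]; print(yy,k.min(),k.max(),[w["image"][yy,(k.min()+k.max())//2]])
c=w
for z in(.108,):
  for u,v in((322,172),(340,172),(321,218),(340,218)): print((u,v),ray(w,u,v,z))
# rack fit corners from region
r=silhouettes("rack",w)[0]["region"];yy,xx=np.nonzero(r)
print("rack",cv2.minAreaRect(np.c_[xx,yy].astype(np.float32)))
E
```

```text
754 327 342 166 213
166 328 340 [array([96, 59, 35], dtype=uint8)]
169 328 342 [array([103,  50,  13], dtype=uint8)]
172 327 342 [array([140,  68,  17], dtype=uint8)]
175 327 342 [array([160,  80,  24], dtype=uint8)]
178 327 342 [array([159,  79,  22], dtype=uint8)]
181 327 342 [array([179,  97,  28], dtype=uint8)]
184 327 342 [array([245, 167,  52], dtype=uint8)]
187 327 342 [array([246, 168,  53], dtype=uint8)]
190 327 342 [array([246, 167,  51], dtype=uint8)]
193 327 342 [array([246, 166,  52], dtype=uint8)]
196 327 342 [array([245, 164,  50], dtype=uint8)]
199 327 342 [array([246, 163,  48], dtype=uint8)]
202 327 342 [array([246, 158,  48], dtype=uint8)]
205 327 342 [array([246, 137,  42], dtype=uint8)]
208 327 342 [array([245, 136,  41], dtype=uint8)]
211 327 342 [array([245, 135,  40], dtype=uint8)]
(322, 172) [ 0.51364826 -0.17702205  0.108     ]
(340, 172) [ 0.53110451 -0.17694224  0.108     ]
(321, 218) [ 0.51284766 -0.22489003  0.108     ]
(340, 218) [ 0.5322967  -0.22479915  0.108     ]
rack ((335.56158447265625, 134.3446044921875), (69.28600311279297, 156.7074737548828), 1.6365771293640137)
```

Emit:
drive_tool(increments=[[[0,0,-40],[0,0,-0.9],1],[[0,0,0],[0,0,0],1],[[0,0,0],[0,0,0],1]])

```text
clock: 2.75
eef_pos: [0.5127, -0.1982, 0.1691]
tool_rot: [0.71, 0.704, -0.001, -0.003]
ft_force: [0.1, 0.0, 0.2]
grip_width: 0.0854
grasp_force: 0.0
```

```bash
cat >> h.py <<'E'
def box(p,x=(-.009,.009),y=(-.022,.022),z=(.066,.098)):
    "p = x,y,z(tip),yaw"
    c,s=np.cos(p[3]),np.sin(p[3])
    return np.array([[p[0]+c*a-s*b,p[1]+s*a+c*b,p[2]+h] for a in x for b in y for h in z])
def fitbox(masks,p0,free):
    p0=np.array(p0,float);A=np.arange(0,np.pi,np.pi/12);D=np.c_[np.cos(A),np.sin(A)]
    def res(q):
        p=p0.copy();p[free]=q;out=[]
        for c,m in masks:
            y,x=np.nonzero(m);B=np.c_[x,y]@D.T;P=np.array([proj(c,k) for k in box(p)])@D.T
            e=.5*np.abs(D).sum(1)*0
            out+=list(P.max(0)-B.max(0)-.4)+list(P.min(0)-B.min(0)+.4)
        return np.array(out)
    f=least_squares(res,p0[free],loss="soft_l1",x_scale=.01,f_scale=1);p=p0.copy();p[free]=f.x;return p,np.abs(res(f.x)).mean()
def hmask(c):
    "net head region, orange only, biggest piece"
    r=silhouettes("clamp_head",c);
    if not r: return None
    h,s,v=cv2.split(cv2.cvtColor(c["image"],cv2.COLOR_RGB2HSV))
    rr=cv2.dilate(r[0]["region"].astype(np.uint8),np.ones((5,5)))>0
    return rr&(h>5)&(h<22)&(s>185)&(v>60),r[0]["region"]
E
python3 - <<'E'
from h import *
st();w=camera("wrist");t=camera("top");s=camera("side")
M=[(c,hmask(c)) for c in(w,t,s)]
for c,m in M: 
  if m is not None: print(m[0].sum(),m[1].sum())
p0=[.528,-.2,.01,0]
for k in(0,1):
  W=[(c,m[k]) for c,m in M if m is not None]
  print(fitbox(W,p0,[0,1,3]),fitbox(W[:1],p0,[0,1,3]))
save(w,"w2.png",(250,100,410,260),3)
st()
E
```

```text
clk 2.75 [ 0.5127 -0.1982  0.1691] ydir -0.55 z [-0.0054  0.0021 -1.    ] F [0.1 0.  0.2] T [-0.03 -0.03  0.01] w 0.0854 g 0 j [-0.37  0.36  0.07  1.28 -0.    1.21]
1173 1243
0 3404
178 189Traceback (most recent call last):
  File "<stdin>", line 9, in <module>
  File "h.py", line 40, in fitbox
    f=least_squares(res,p0[free],loss="soft_l1",x_scale=.01,f_scale=1);p=p0.copy();p[free]=f.x;return p,np.abs(res(f.x)).mean()
    return func(*args, **kwargs)
    vector_fun = VectorFunction(
        fun_wrapped,
    ...<6 lines>...
        workers=workers
    )
    self._update_fun()
    ~~~~~~~~~~~~~~~~^^
    self.f = self.fun_wrapped(xp_copy(self.x))
             ~~~~~~~~~~~~~~~~^^^^^^^^^^^^^^^^^
    return np.atleast_1d(self.fun(x))
                         ~~~~~~~~^^^
    return self.f(x, *self.args, **self.kwargs)
           ~~~~~~^^^^^^^^^^^^^^^^^^^^^^^^^^^^^^
  File "h.py", line 38, in res
    out+=list(P.max(0)-B.max(0)-.4)+list(P.min(0)-B.min(0)+.4)
                       ~~~~~^^^
    return umr_maximum(a, axis, None, out, keepdims, initial, where)
ValueError: zero-size array to reduction operation maximum which has no identity
```

```bash
python3 - <<'E'
from h import *
w=camera("wrist");s=camera("side")
M=[(c,hmask(c)) for c in(w,s)]
p0=[.528,-.2,.01,0]
for k in(0,1):
  W=[(c,m[k]) for c,m in M if m is not None]
  print(fitbox(W,p0,[0,1,3]),fitbox(W[:1],p0,[0,1,3]))
save(w,"w2.png",(250,100,410,260),3)
st()
E
```

```text
(array([ 0.52792183, -0.19829238,  0.01      , -0.00980423]), np.float64(0.9882135775341506)) (array([ 0.52789492, -0.19846696,  0.01      , -0.01051716]), np.float64(1.292656662506058))
(array([ 0.52737209, -0.19448313,  0.01      ,  0.01169151]), np.float64(2.817673214376615)) (array([ 0.5274853 , -0.19502757,  0.01      ,  0.01399304]), np.float64(2.2450639412437723))
clk 3.25 [ 0.5154 -0.1987  0.1714] ydir -0.51 z [ 1.e-03 -4.e-04 -1.e+00] F [-0.4 -0.5  0.6] T [-0.02  0.04 -0.02] w 0.0852 g 0 j [-0.37  0.36  0.07  1.28 -0.    1.21]
```

View pics/w2.png

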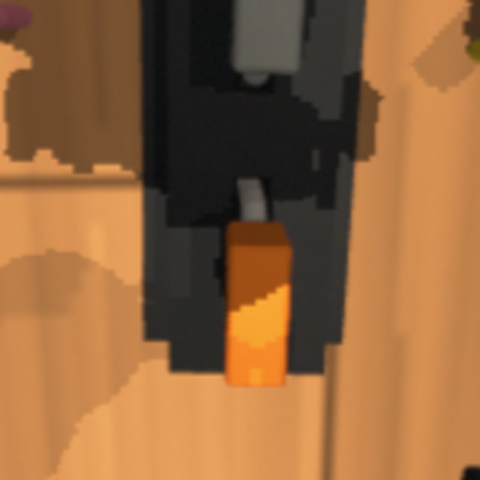

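The crop shows the orange head at (336,201) in the full image, standing square in the rack and lined up with the gripper. The fit puts it at (0.528, -0.198). I'll descend and grasp.

Emit:
drive_tool(increments=[[[12.5,0.5,0],[0,0,0],1],[[0,0,-20],[0,0,0],1],[[0,0,-25],[0,0,0],1],[[0,0,-25],[0,0,0],1],[[0,0,-15],[0,0,0],1],[[0,0,-8],[0,0,0],1],[[0,0,0],[0,0,0],1],[[0,0,0],[0,0,0],1]])

```text
clock: 3.92
eef_pos: [0.5277, -0.1982, 0.0781]
tool_rot: [0.71, 0.704, 0.0, 0.0]
ft_force: [0.4, 0.1, 0.2]
grip_width: 0.0856
grasp_force: 0.0
```

Emit:
drive_tool(increments=[[[0,0,0],[0,0,0],0.5],[[0,0,0],[0,0,0],0.3],[[0,0,0],[0,0,0],0.1],[[0,0,0],[0,0,0],0],[[0,0,0],[0,0,0],0],[[0,0,0],[0,0,0],0],[[0,0,0],[0,0,0],0],[[0,0,0],[0,0,0],0]])

```text
clock: 4.58
eef_pos: [0.5279, -0.1983, 0.0784]
tool_rot: [0.71, 0.704, 0.0, 0.001]
ft_force: [-0.2, -0.5, 3.3]
grip_width: 0.0159
grasp_force: 61.5
```

```bash
python3 -c "
from h import *
st()"
```

```text
clk 4.58 [ 0.5279 -0.1983  0.0784] ydir -0.53 z [ 1.1e-03 -4.0e-04 -1.0e+00] F [-0.2 -0.5  3.3] T [ 0.02  0.08 -0.06] w 0.0159 g 62 j [-0.36  0.45 -0.05  1.07  0.    1.22]
```

Emit:
drive_tool(increments=[[[0,0,8],[0,0,0],0],[[0,0,15],[0,0,0],0],[[0,0,20],[0,0,0],0],[[0,0,20],[0,0,0],0],[[0,0,20],[0,0,0],0],[[0,0,15],[0,0,0],0],[[0,0,9],[0,0,0],0],[[0,0,0],[0,0,0],0]])

```text
clock: 5.25
eef_pos: [0.5285, -0.1985, 0.187]
tool_rot: [0.71, 0.704, 0.001, 0.002]
ft_force: [0.6, -0.6, -0.9]
grip_width: 0.0156
grasp_force: 61.0
```

Emit:
drive_tool(increments=[[[3,15,0],[0,0,-1.9],0],[[6,29,0],[0,0,-1.9],0],[[6,29,0],[0,0,-1.9],0],[[6,29,0],[0,0,-1.9],0],[[6,29,0],[0,0,-1.9],0],[[6,29,0],[0,0,-1.9],0],[[6,29,0],[0,0,-1.9],0],[[6,29,0],[0,0,-1.9],0]])

```text
clock: 5.92
eef_pos: [0.5715, 0.0212, 0.1831]
tool_rot: [0.798, 0.603, -0.001, -0.001]
ft_force: [0.5, -1.1, -2.2]
grip_width: 0.0162
grasp_force: 60.9
```

Emit:
drive_tool(increments=[[[6,29,0],[0,0,-1.9],0],[[6,29,0],[0,0,-1.9],0],[[6,29,0],[0,0,-1.9],0],[[5,29,0],[0,0,-1.9],0],[[2,15,0],[0,0,-0.2],0],[[0,0,0],[0,0,0],0],[[0,0,0],[0,0,0],0],[[0,0,0],[0,0,0],0]])

```text
clock: 6.58
eef_pos: [0.5967, 0.1502, 0.1835]
tool_rot: [0.836, 0.548, -0.001, -0.0]
ft_force: [-0.5, 0.2, -2.6]
grip_width: 0.0162
grasp_force: 60.9
```

```bash
python3 - <<'E'
from h import *
st();w=camera("wrist");save(w,"w3.png");s=camera("side");st()
np.savez("w3.npz",image=w["image"],K=w["K"],view=w["view"])
np.savez("s3.npz",image=s["image"],K=s["K"],view=s["view"])
E
```

```text
clk 6.58 [0.5967 0.1502 0.1835] ydir -23.53 z [-0.0025 -0.0012 -1.    ] F [-0.5  0.2 -2.6] T [-0.03 -0.02 -0.06] w 0.0162 g 61 j [ 0.25  0.49  0.29  1.38 -0.    2.23]
clk 6.68 [0.5971 0.1496 0.1842] ydir -23.6 z [-1.2e-03 -6.0e-04 -1.0e+00] F [ 0.2  0.4 -2. ] T [-0.01 -0.05  0.01] w 0.0156 g 61 j [ 0.25  0.49  0.29  1.38 -0.    2.23]
```

View pics/w3.png

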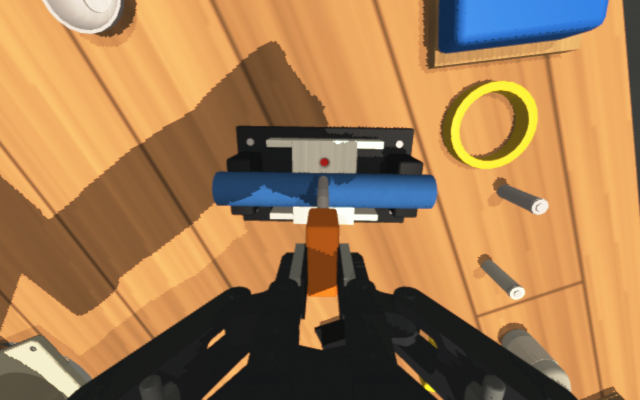

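The wrist view shows the clamp held, with its head at (323,245) and the bow leg at (323,190) above the tube, which spans (213,190) to (437,193). The +y plate hole with its red back is at (324,162), and the plate spans columns 293 to 357. Next I'll fit the jig and the hole.

```bash
cat >> h.py <<'E'
def cyl(p):
    c=np.array([p[0],p[1],.068]);u=np.array([np.cos(p[2]),np.sin(p[2]),0]);v=np.array([-u[1],u[0],0])
    return np.array([c+e*.110*u+.018*(np.cos(k)*v+np.sin(k)*np.array([0,0,1])) for e in(-1,1) for k in np.linspace(0,2*np.pi,60)])
def fitcyl(masks,p0=(.598,.151,-.41)):
    A=np.arange(0,np.pi,np.pi/12);D=np.c_[np.cos(A),np.sin(A)]
    def res(p):
        out=[]
        for c,m in masks:
            y,x=np.nonzero(m);B=np.c_[x,y]@D.T;P=np.array([proj(c,k) for k in cyl(p)])@D.T
            out+=list(P.max(0)-B.max(0)-.4)+list(P.min(0)-B.min(0)+.4)
        return np.array(out)
    f=least_squares(res,p0,loss="soft_l1",x_scale=[.01,.01,.05]);return f.x,res(f.x)
def big(m):
    n,l,s,_=cv2.connectedComponentsWithStats(cv2.morphologyEx(m.astype(np.uint8),cv2.MORPH_CLOSE,np.ones((7,7))));return m&(l==1+np.argmax(s[1:,4]))
def loc(p,S):
    d=np.array(p[:2])-S[:2];c,s=np.cos(S[2]),np.sin(S[2]);return np.array([c*d[0]+s*d[1],-s*d[0]+c*d[1]])*1000
E
python3 - <<'E'
from h import *
w=dict(np.load("w3.npz"));t=camera("top")
def bm(c,b):
    h,s,v=cv2.split(cv2.cvtColor(c["image"],cv2.COLOR_RGB2HSV));m=(h>98)&(h<125)&(s>110)&(v>35)
    k=np.zeros_like(m);k[b[1]:b[3],b[0]:b[2]]=1;return big(m&k)
mw=bm(w,(195,165,450,215));mt=bm(t,(215,155,300,260))
y,x=np.nonzero(mw);print("wr",x.min(),x.max(),y.min(),y.max())
y,x=np.nonzero(mt);print("top",x.min(),x.max(),y.min(),y.max())
for M in([(w,mw)],[(t,mt)],[(w,mw),(t,mt)]):
    S,r=fitcyl(M);print("S",np.round(S,4),np.round(np.abs(r).mean(),2))
    if len(M)==1: S1=S if M[0][0] is w else S1
    for c,n in((w,"w"),(t,"t")):
        h,s,v=cv2.split(cv2.cvtColor(c["image"],cv2.COLOR_RGB2HSV))
        red=((h<6)|(h>174))&(s>130)&(v>60)
        k=np.zeros_like(red)
        if n=="w": k[150:172,310:340]=1
        else: k[195:215,258:270]=1
        yy,xx=np.nonzero(red&k)
        if len(xx):print(n,len(xx),xx.mean(),yy.mean(),"loc@44",loc(ray(c,xx.mean(),yy.mean(),.044),S),"@37",loc(ray(c,xx.mean(),yy.mean(),.037),S))
S=S1
print("TCP loc",loc([.5971,.1496],S))
print("row160 plate",[(u,tuple(w["image"][155,u])) for u in(288,291,292,293,294,296,353,355,356,357,358,359,361)])
for u in(292.5,357.5):print(loc(ray(w,u,155,.044),S))
# head/legs in hand
m=None
h,s,v=cv2.split(cv2.cvtColor(w["image"],cv2.COLOR_RGB2HSV))
om=(h>5)&(h<22)&(s>185)&(v>60);k=np.zeros_like(om);k[205:300,303:343]=1;om=big(om&k)
y,x=np.nonzero(om)
for yy in range(y.min(),y.max()+1,10):print(yy,x[y==yy].min(),x[y==yy].max())
print(y.min(),y.max())
for z in(.066,.098):
  for e in(-1,1): 
    P=[np.array([.5971,.1496])+e2*.009*np.array([np.cos(-.411),np.sin(-.411)])+e*.022*np.array([-np.sin(-.411),np.cos(-.411)]) for e2 in(-1,1)]
    print(z,e,[np.round(proj(w,[*q,.1842-.0684+z]),1) for q in P])
E
```

```text
wr 213 436 171 208
top 245 276 165 228
S [ 0.599   0.1494 -0.4274] 1.39
w 51 323.94117647058823 161.8235294117647 loc@44 [-0.6118709 25.372302 ] @37 [-0.55309566 24.12711905]
t 7 264.0 209.28571428571428 loc@44 [ -0.41971582 -24.05822886] @37 [  0.26342784 -22.67386743]
S [ 0.6403  0.1314 -0.3481] 7.55
w 51 323.94117647058823 161.8235294117647 loc@44 [-43.61413748  28.17302446] @37 [-43.65424965  26.92710066]
t 7 264.0 209.28571428571428 loc@44 [-47.34081865 -21.11719923] @37 [-46.5500898 -19.7913449]
S [ 0.5994  0.1494 -0.427 ] 4.72
w 51 323.94117647058823 161.8235294117647 loc@44 [-0.99827676 25.19768855] @37 [-0.94004521 23.95248005]
t 7 264.0 209.28571428571428 loc@44 [ -0.82770438 -24.23292149] @37 [ -0.14395633 -22.84885848]
TCP loc [-1.76277137 -0.63604879]
row160 plate [(288, (np.uint8(25), np.uint8(26), np.uint8(25))), (291, (np.uint8(54), np.uint8(52), np.uint8(46))), (292, (np.uint8(143), np.uint8(136), np.uint8(119))), (293, (np.uint8(172), np.uint8(163), np.uint8(144))), (294, (np.uint8(175), np.uint8(165), np.uint8(146))), (296, (np.uint8(175), np.uint8(166), np.uint8(146))), (353, (np.uint8(174), np.uint8(166), np.uint8(145))), (355, (np.uint8(171), np.uint8(163), np.uint8(143))), (356, (np.uint8(150), np.uint8(143), np.uint8(126))), (357, (np.uint8(100), np.uint8(96), np.uint8(86))), (358, (np.uint8(59), np.uint8(57), np.uint8(53))), (359, (np.uint8(52), np.uint8(51), np.uint8(49))), (361, (np.uint8(56), np.uint8(55), np.uint8(52)))]
[-34.77561749  32.20956421]
[35.5397669 33.4125654]
209 312 328
219 309 336
229 306 338
239 306 338
249 307 337
259 307 336
269 308 336
279 308 336
289 307 337
209 296
0.066 -1 [array([309.1, 268.7]), array([335.8, 268.7])]
0.066 1 [array([308.1, 207.2]), array([336.9, 207.2])]
0.098 -1 [array([306.5, 299.3]), array([338.3, 299.3])]
0.098 1 [array([305.1, 227.7]), array([339.9, 227.8])]
```

Emit:
drive_tool(increments=[[[1.8,-0.4,-5],[0,0,-0.9],0],[[0,0,-10],[0,0,0],0],[[0,0,-8],[0,0,0],0],[[0,0,-4],[0,0,0],0],[[0,0,-4],[0,0,0],0],[[0,0,0],[0,0,0],0]])

```text
clock: 7.23
eef_pos: [0.5984, 0.1502, 0.1522]
tool_rot: [0.841, 0.542, -0.001, -0.0]
ft_force: [-0.1, -0.8, -2.6]
grip_width: 0.0162
grasp_force: 60.9
```

Emit:
drive_tool(increments=[[[0,0,-3],[0,0,0],0],[[0,0,-3],[0,0,0],0],[[0,0,-3],[0,0,0],0],[[0,0,-3],[0,0,0],0],[[0,0,0],[0,0,0],0]])

```text
clock: 7.65
eef_pos: [0.5989, 0.1504, 0.1411]
tool_rot: [0.841, 0.542, -0.001, -0.0]
ft_force: [0.1, 0.5, -1.3]
grip_width: 0.0162
grasp_force: 60.9
```

```bash
python3 - <<'E'
from h import *
st();w=camera("wrist");s=camera("side")
a=cv2.resize(w["image"][100:320,200:450],None,fx=2,fy=2,interpolation=2);b=cv2.resize(s["image"][180:300,215:340],None,fx=440/120,fy=440/120,interpolation=2)[:,:300]
cv2.imwrite("pics/w4.png",np.hstack([a,b])[:,:800,::-1]);st()
E
```

```text
clk 7.65 [0.5989 0.1504 0.1411] ydir -24.42 z [-1.1e-03 -2.0e-04 -1.0e+00] F [ 0.1  0.5 -1.3] T [-0.01  0.05 -0.01] w 0.0162 g 61 j [0.25 0.51 0.22 1.28 0.   2.24]
clk 7.75 [0.5992 0.1505 0.1417] ydir -24.42 z [-3.e-04 -1.e-04 -1.e+00] F [ 0.4 -1.  -2.3] T [0.02 0.01 0.02] w 0.0162 g 61 j [0.25 0.51 0.22 1.28 0.   2.24]
```

View pics/w4.png

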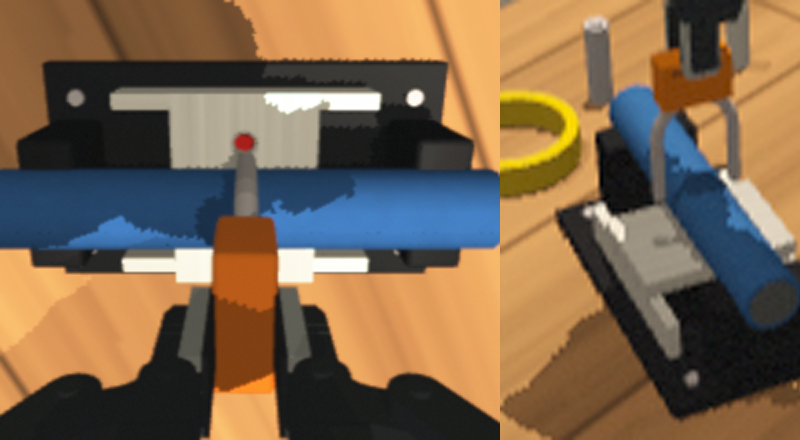

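Left (wrist crop): the leg tip is at about (246,158) and the red hole at (244,142), lined up along the tube. Right (side crop): the clamp straddles the tube, with its legs down to mid-tube and no contact. Now the residual offsets.

```bash
python3 - <<'E'
from h import *
st();w=camera("wrist");o=get_obs();tcp=o["eef_pos"]
h,s,v=cv2.split(cv2.cvtColor(w["image"],cv2.COLOR_RGB2HSV));m=(h>98)&(h<125)&(s>110)&(v>35)
k=np.zeros_like(m);k[175:230,170:480]=1;m=big(m&k);y,x=np.nonzero(m);print(x.min(),x.max(),y.min(),y.max())
S,r=fitcyl([(w,m)]);print("S",S,np.abs(r).mean());print("TCP loc",loc(tcp,S))
red=((h<6)|(h>174))&(s>130)&(v>60);k=np.zeros_like(red);k[150:200,300:345]=1;yy,xx=np.nonzero(red&k)
print("red",xx.min(),xx.max(),yy.min(),yy.max())
for u,vv in((xx.mean(),yy.mean()),(xx.mean(),yy.min()-1)):print(loc(ray(w,u,vv,.044),S),loc(ray(w,u,vv,.031),S))
p=np.array([tcp[0],tcp[1]]);yv=np.array([-np.sin(S[2]),np.cos(S[2])])
for z in(0,.004,.02,.04):print("leg pred",z,np.round(proj(w,[*(p+.024*yv),tcp[2]-.0684+z]),1))
for row in range(170,206,3):
    print(row,"".join("%4d"%w["image"][row,c].mean() for c in range(312,336)))
g=w["image"][160:190,322];print([tuple(int(q) for q in a) for a in g])
E
```

```text
clk 7.75 [0.5992 0.1505 0.1417] ydir -24.42 z [-3.e-04 -1.e-04 -1.e+00] F [ 0.4 -1.  -2.3] T [0.02 0.01 0.02] w 0.0162 g 61 j [0.25 0.51 0.22 1.28 0.   2.24]
191 316 184 224
S [ 0.58947531  0.13693848 -0.57587274] 42.95291626990248
TCP loc [ 0.92366644 16.72116944]
red 317 326 167 175
[-3.19717736 40.97866568] [-2.82294934 38.28791825]
[-3.88135513 45.53365142] [-3.54128114 43.07028805]
leg pred 0 [326. 179.]
leg pred 0.004 [326.1 180.1]
leg pred 0.02 [326.4 184.9]
leg pred 0.04 [326.8 192.1]
170  170 170 165 148 122  94  76  74  75  74  73  73  73  68  84 109 140 164 170 169 166 164 164 165
173  170 170 160 148 127 106  88  77  75  75  74  73  68  73  95 122 146 164 170 169 166 164 165 166
176  170 170 166 157 127 107 102  98  96  98  99  99  99 111 132 148 160 168 170 168 167 164 165 165
179  168 147 122 112 110 106  97  88  89  91  93  94  95  95  98 121 153 167 169 168 166 164 164 166
182  116 114 113 111 109 106  95  88  88  91  93  95  96  96  96 102 140 162 167 166 159 160 163 165
185   53  51  50  49  50  55  75  85  89  91  93  95  95  95  95  92  72  59  56  54  54  57  58 
[... 374 characters left out ...]
5  90  75  69  68  67  67  68  68
200   49  49  48  49  57  86 103 111 116 118 121 124 125 123 120 113  99  81  71  68  70  69  69  70
203   49  50  49  50  60  87 103 111 117 119 122 124 125 123 120 113 102  83  73  71  71  70  70  75
[(180, 171, 150), (180, 171, 150), (179, 170, 150), (179, 170, 150), (177, 168, 148), (165, 155, 137), (137, 121, 106), (121, 48, 40), (141, 27, 22), (163, 31, 25), (165, 31, 25), (165, 31, 25), (166, 31, 25), (165, 32, 26), (162, 38, 33), (145, 65, 58), (112, 97, 89), (100, 94, 87), (100, 93, 88), (100, 93, 87), (100, 93, 87), (99, 93, 87), (100, 93, 87), (100, 93, 87), (100, 93, 87), (100, 94, 87), (100, 94, 88), (101, 94, 88), (103, 96, 89), (109, 103, 95)]
```

```bash
python3 - <<'E'
from h import *
w=camera("wrist");tcp=get_obs()["eef_pos"];print(tcp)
h,s,v=cv2.split(cv2.cvtColor(w["image"],cv2.COLOR_RGB2HSV));m=(h>98)&(h<125)&(s>110)&(v>35)
k=np.zeros_like(m);k[175:230,150:500]=1;m&=k
n,l,st_,_=cv2.connectedComponentsWithStats(m.astype(np.uint8));m=np.isin(l,[i for i in range(1,n) if st_[i,4]>300])
y,x=np.nonzero(m);print(x.min(),x.max(),y.min(),y.max())
S,r=fitcyl([(w,m)]);print("S",S,np.abs(r).mean());
for S in(S,np.array([.599,.1494,-.4274])):
    print("TCP loc",loc(tcp,S));c,s_=np.cos(S[2]),np.sin(S[2]);R=np.array([[c,-s_],[s_,c]])
    for q in((0,.024),(0,.024+.00525)):print("hole pred",np.round(proj(w,[*(S[:2]+R@q),.044]),1))
    for z in(0,):print("leg pred",np.round(proj(w,[*(tcp[:2]+R@(0,.024)),tcp[2]-.0684]),1),"outer",np.round(proj(w,[*(tcp[:2]+R@(0,.028)),tcp[2]-.0644]),1))
    print("hole seen rim top",loc(ray(w,322,165.5,.044),S),"tip outer seen",loc(ray(w,322.7,175.5,tcp[2]-.0654),S))
E
```

```text
[0.59947259 0.15046732 0.14203449]
191 452 184 224
S [ 0.59885551  0.14941056 -0.42792386] 1.3764332127863492
TCP loc [0.12289335 1.21755064]
hole pred [321.7 172.7]
hole pred [321.7 167.2]
leg pred [321.8 178.7] outer [321.8 175.1]
hole seen rim top [ 0.29112415 30.91915234] tip outer seen [ 0.87094037 28.66279909]
TCP loc [-0.01233299  1.16720288]
hole pred [321.8 172.7]
hole pred [321.8 167.2]
leg pred [321.8 178.7] outer [321.8 175.1]
hole seen rim top [ 0.17145729 30.86871237] tip outer seen [ 0.75009141 28.61205569]
```

Emit:
drive_tool(increments=[[[-0.5,-0.2,-4],[0,0,0],0],[[0,0,-5],[0,0,0],0],[[0,0,-5],[0,0,0],0],[[0,0,-5],[0,0,0],0],[[0,0,-3],[0,0,0],0],[[0,0,0],[0,0,0],0]])

```text
clock: 8.35
eef_pos: [0.598, 0.15, 0.1184]
tool_rot: [0.841, 0.542, -0.001, -0.0]
ft_force: [-0.6, 0.1, -2.5]
grip_width: 0.0162
grasp_force: 60.9
```

Emit:
drive_tool(increments=[[[0,0,-1.5],[0,0,0],0],[[0,0,-1.5],[0,0,0],0],[[0,0,-1.5],[0,0,0],0],[[0,0,-1.5],[0,0,0],0],[[0,0,0],[0,0,0],0]])

```text
clock: 8.77
eef_pos: [0.5987, 0.1502, 0.1135]
tool_rot: [0.841, 0.542, -0.0, -0.0]
ft_force: [-0.3, -0.8, -1.1]
grip_width: 0.0161
grasp_force: 60.9
```

Emit:
drive_tool(increments=[[[0,0,-1],[0,0,0],0],[[0,0,-1],[0,0,0],0],[[0,0,0],[0,0,0],0]])

```text
clock: 9.02
eef_pos: [0.5987, 0.1502, 0.1116]
tool_rot: [0.841, 0.542, -0.0, -0.0]
ft_force: [-0.6, -0.7, -2.4]
grip_width: 0.0159
grasp_force: 60.9
```

Emit:
drive_tool(increments=[[[0,0,-1],[0,0,0],0],[[0,0,-1],[0,0,0],0],[[0,0,0],[0,0,0],0]])

```text
clock: 9.27
eef_pos: [0.5987, 0.1502, 0.1096]
tool_rot: [0.841, 0.542, -0.0, -0.0]
ft_force: [-0.6, 0.1, -2.6]
grip_width: 0.0162
grasp_force: 60.9
```

Emit:
drive_tool(increments=[[[0,0,-1],[0,0,0],0],[[0,0,-1],[0,0,0],0],[[0,0,0],[0,0,0],0]])

```text
clock: 9.52
eef_pos: [0.5986, 0.1502, 0.1075]
tool_rot: [0.841, 0.542, -0.0, -0.0]
ft_force: [-0.6, 0.2, -1.3]
grip_width: 0.0157
grasp_force: 60.9
```

Emit:
drive_tool(increments=[[[0,0,-1],[0,0,0],0],[[0,0,-1],[0,0,0],0],[[0,0,0],[0,0,0],0]])

```text
clock: 9.77
eef_pos: [0.5987, 0.1502, 0.1055]
tool_rot: [0.841, 0.542, -0.0, -0.0]
ft_force: [-0.1, -0.7, -2.5]
grip_width: 0.016
grasp_force: 60.9
```

The legs are in both holes with no side load. I'll press on gently.

Emit:
drive_tool(increments=[[[0,0,-1],[0,0,0],0],[[0,0,-1],[0,0,0],0],[[0,0,-1],[0,0,0],0],[[0,0,-1],[0,0,0],0],[[0,0,0],[0,0,0],0]])

```text
clock: 10.18
eef_pos: [0.5986, 0.1502, 0.1015]
tool_rot: [0.841, 0.542, -0.0, -0.0]
ft_force: [0.6, -0.2, -1.3]
grip_width: 0.0158
grasp_force: 60.9
```

Emit:
drive_tool(increments=[[[0,0,-1],[0,0,0],0],[[0,0,-1],[0,0,0],0],[[0,0,-1],[0,0,0],0],[[0,0,-1],[0,0,0],0],[[0,0,0],[0,0,0],0]])

```text
clock: 10.6
eef_pos: [0.5991, 0.1503, 0.0985]
tool_rot: [0.841, 0.542, 0.0, 0.0]
ft_force: [-1.3, 0.1, 2.1]
grip_width: 0.0162
grasp_force: 61.3
```

Emit:
drive_tool(increments=[[[0,0,-1],[0,0,0],0],[[0,0,-1],[0,0,0],0],[[0,0,0],[0,0,0],0]])

```text
clock: 10.85
eef_pos: [0.5994, 0.1504, 0.0975]
tool_rot: [0.841, 0.542, 0.001, 0.0]
ft_force: [-2.0, -1.4, 6.4]
grip_width: 0.0161
grasp_force: 61.9
```

Emit:
drive_tool(increments=[[[0,0,-1],[0,0,0],0],[[0,0,-1],[0,0,0],0],[[0,0,0],[0,0,0],0]])

```text
clock: 11.1
eef_pos: [0.5995, 0.1504, 0.0957]
tool_rot: [0.841, 0.542, 0.001, 0.0]
ft_force: [-2.7, -0.8, 6.6]
grip_width: 0.0161
grasp_force: 62.0
```

Emit:
drive_tool(increments=[[[0,0,-1],[0,0,0],0],[[0,0,-1],[0,0,0],0],[[0,0,-1],[0,0,0],0],[[0,0,0],[0,0,0],0]])

```text
clock: 11.43
eef_pos: [0.5995, 0.1504, 0.0927]
tool_rot: [0.841, 0.542, 0.001, 0.0]
ft_force: [-1.3, -0.4, 7.4]
grip_width: 0.0158
grasp_force: 62.1
```

Emit:
drive_tool(increments=[[[0,0,-1],[0,0,0],0],[[0,0,0],[0,0,0],0]])

```text
clock: 11.6
eef_pos: [0.5995, 0.1504, 0.0917]
tool_rot: [0.841, 0.542, 0.001, 0.0]
ft_force: [-2.1, -0.5, 7.3]
grip_width: 0.0163
grasp_force: 62.1
```

Emit:
drive_tool(increments=[[[0,0,-1],[0,0,0],0],[[0,0,0],[0,0,0],0]])

```text
clock: 11.77
eef_pos: [0.5996, 0.1505, 0.091]
tool_rot: [0.841, 0.542, 0.001, 0.0]
ft_force: [-2.2, -0.2, 9.0]
grip_width: 0.0164
grasp_force: 62.2
```

Emit:
drive_tool(increments=[[[0,0,-1],[0,0,0],0],[[0,0,0],[0,0,0],0]])

```text
clock: 11.93
eef_pos: [0.5997, 0.1505, 0.0909]
tool_rot: [0.841, 0.542, 0.002, 0.001]
ft_force: [-3.4, -0.4, 12.2]
grip_width: 0.0161
grasp_force: 62.6
```

Emit:
drive_tool(increments=[[[0,0,-0.7],[0,0,0],0],[[0,0,0],[0,0,0],0]])

```text
clock: 12.1
eef_pos: [0.5997, 0.1505, 0.0909]
tool_rot: [0.841, 0.542, 0.002, 0.001]
ft_force: [-5.5, -1.2, 15.0]
grip_width: 0.0159
grasp_force: 63.0
```

The motion stopped at a tip height of about 22.5 mm and the force is rising, so the bow is on the tube. I'll relieve the load and release.

Emit:
drive_tool(increments=[[[0,0,1.5],[0,0,0],0],[[0,0,1.5],[0,0,0],0],[[0,0,0],[0,0,0],0.25],[[0,0,0],[0,0,0],0.4],[[0,0,0],[0,0,0],0.5],[[0,0,0],[0,0,0],0.5],[[0,0,0],[0,0,0],0.5],[[0,0,0],[0,0,0],0.5]])

```text
clock: 12.77
eef_pos: [0.5987, 0.1502, 0.0898]
tool_rot: [0.841, 0.542, -0.0, -0.0]
ft_force: [0.2, 0.6, 0.1]
grip_width: 0.0429
grasp_force: 0.0
```

Emit:
drive_tool(increments=[[[0,0,5],[0,0,0],0.5],[[0,0,10],[0,0,0],0.5],[[0,0,20],[0,0,0],0.5],[[0,0,30],[0,0,0],0.5],[[0,0,30],[0,0,0],0.5],[[0,0,10],[0,0,0],0.5],[[0,0,0],[0,0,0],0.5],[[0,0,0],[0,0,0],0.5]])

```text
clock: 13.43
eef_pos: [0.5992, 0.1503, 0.1959]
tool_rot: [0.841, 0.542, 0.001, 0.0]
ft_force: [-0.2, -0.3, -0.9]
grip_width: 0.0429
grasp_force: 0.0
```

```bash
python3 - <<'E'
from h import *
st();w=camera("wrist");s=camera("side")
a=cv2.resize(w["image"][100:320,200:450],None,fx=2,fy=2,interpolation=2);b=cv2.resize(s["image"][180:300,215:340],None,fx=440/120,fy=440/120,interpolation=2)[:,:300]
cv2.imwrite("pics/w5.png",np.hstack([a,b])[:,:800,::-1])
M=[(w,hmask(w)),(s,hmask(s))]
print([m[0].sum() if m else None for _,m in M])
p,e=fitbox([(c,m[0]) for c,m in M if m and m[0].sum()>50],[.5992,.150,.022,-.427],[0,1,2,3]);print(p,e,loc(p,np.array([.599,.1494,-.4274])))
E
```

```text
clk 13.43 [0.5992 0.1503 0.1959] ydir -24.42 z [ 2.e-03  5.e-04 -1.e+00] F [-0.2 -0.3 -0.9] T [-0.02 -0.01  0.01] w 0.0429 g 0 j [ 0.25  0.48  0.32  1.4  -0.    2.24]
[np.int64(938), np.int64(314)]
[ 0.5987722   0.14925195  0.02031517 -0.42678172] 1.1037787528552903 [-0.145938   -0.22915957]
```

View pics/w5.png

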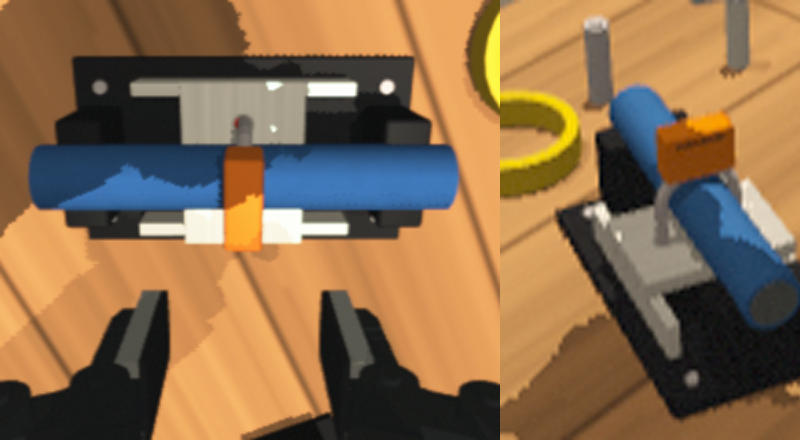

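The clamp sits upright across the tube with its head at wrist crop (243,195). Both legs are through the plate and the gripper is clear. The fit gives a tip height of about 20 to 22 mm, centred within 0.3 mm. I'm handing in.

```bash
python3 -c "
from workcell import *
print(job_done())"
```

```text
the job is handed in; nothing more can be done
None
```

I handed the job in at about 13.5 s of 61 s; no verdict came back. The orange clamp is pressed home on the tube and released (tips about 22 mm up, both legs through the plate, highest wrist force I read about 15 N). The grey clamp and the other things were not touched.

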